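Put the balance weights away in order of size

TASK

The balance check is finished. Clear the large steel weight off the balance pan, collect the three smaller ones from the bench, and put all four away in the wooden block in order of size, each upright and fully down in the well made for it. Set the weights down, don't drop them or knock them over, and leave the tweezers, the notes and the bottle where they are.

Things in the scene. Friction and masses are not known exactly. Their poses are not given: they have to be found in the camera images.
- weight_50g: The smallest of four polished steel weights, 50 g: an upright cylinder 18 mm in diameter and 19 mm tall with a round lifting knob 13 mm in diameter on top, 29 mm tall overall. Loose; starts upright on the bench. Origin at the centre of its underside, z up. Round, so it may be gripped from any side, by the body or by the knob.
- weight_100g: The second smallest of four polished steel weights, 100 g: an upright cylinder 28 mm in diameter and 18 mm tall with a round lifting knob 17 mm in diameter on top, 33 mm tall overall. Loose; starts upright on the bench. Origin at the centre of its underside, z up. Round, so it may be gripped from any side, by the body or by the knob.
- weight_200g: The second largest of four polished steel weights, 200 g: an upright cylinder 38 mm in diameter and 20 mm tall with a round lifting knob 22 mm in diameter on top, 38 mm tall overall. Loose; starts upright on the bench. Origin at the centre of its underside, z up. Round, so it may be gripped from any side, by the body or by the knob.
- weight_500g: The largest of four polished steel weights, 500 g: an upright cylinder 48 mm in diameter and 32 mm tall with a round lifting knob 28 mm in diameter on top, 52 mm tall overall. Loose; starts upright on the pan of the balance. Origin at the centre of its underside, z up. Round, so it may be gripped from any side, by the body or by the knob.
- weight_block: Brown wooden block, fixed, any yaw; 80 x 236 x 26 mm (x, y, z), origin at centre of underside. A row of four round wells along its y, floors of dark green felt. Centres at x = 0: 26 mm wide well at y = -90 mm; 36 mm at y = -45; 46 mm at y = +10; 56 mm at y = +75. Each 10 mm deep (floor z = 16 mm), 2 mm chamfer, 8 mm wider than its weight (4 mm clear all round); a larger weight does not go in.
- balance: White low laboratory balance, 176 x 156 mm (x, y), 41 mm tall, fixed on the bench, its keypad at the -x side. Origin at the centre of its underside, z up. Its round steel pan, 110 mm in diameter, is centred at x = +25 mm, y = 0; the pan's top is at z = 53 mm. The pan does not give.
- tweezers: Steel tweezers lying on the bench, 12 x 121 x 10 mm, long axis y; origin at the centre of the underside. A bystander: leave alone.
- note_block: Block of green notes, 70 x 70 x 10 mm, lying on the bench; origin at the centre of the underside. A bystander: leave alone.
- clear_bottle: Round white bottle with a blue screw cap, 53 mm in diameter, 95 mm tall, standing on the bench; origin at the centre of the underside. A bystander: leave alone.

How it is judged:
By the outcome, as a careful person would: the job done as asked, in the order asked, and still so for the second after the job is handed in, with the robot touching nothing.
It also fails if it takes over 93 s, if anything falls off the work surface, if the arm or the gripper's body presses on something with over 40 N, if the wrist force passes 120 N, or if a joint passes its speed limit or range.

ROBOT

A 7-joint arm with a two-finger parallel gripper is mounted at the origin on a cart in front of the work surface, level with it; the furniture and walls round the work are solid. World frame = base frame: x ahead of the robot, y to its left, z up, the work surface at z = 0. Lengths are in m, angles in rad, forces in N, time in s.
With the tool pointing down it reaches from about 0.425 to 0.875 m from the base axis. Payload 9.9 kg.
Tool frame: the origin (TCP) lies at the centre of the arm's flange, where the gripper is bolted on; the fingertips stand 173 mm ahead of it and the grasp point (between the pads) lies 155 mm ahead of it; z points along the fingers, y is the direction in which the jaws open and shut (so a half turn about z gives the same grasp; the last joint's range is limited). The gripper opens to 85 mm and grips with 20 to 120 N. Pads are 22 mm wide; open, the fingers measure 114 mm over their backs; the gripper's body (76 mm by 85 mm) begins 54 mm behind the grasp point. The pads swing forward as they close: fully open they stand 13 mm farther back than shut.
Start: joints at [-1.3, 0.576, 0.025, 1.437, -0.015, 1.129, -0.057], TCP at [0.234, 0.633, 0.405] pointing down, gripper open.
Joint ranges: [-2.76, 2.76], [-0.34, 2.15], [-1.52, 1.57], [0.19, 2.46], [-1.09, 4.23], [0.17, 1.99], [-2.82, 2.82]. Speed limits (rad/s): [2.22, 2.22, 3.01, 3.01, 3.14, 3.14, 3.14].

INTERFACE

Orientations are given as a unit quaternion [x, y, z, w].
In Python, from workcell import arm, get_image gives the robot as it stands.
- The arm moves only by the shell command python3 -m jog 'ROWS'. ROWS is JSON, a list of rows, each an object of numbers: "x", "y", "z": the shift along the tool's x, y, z in mm; "roll": the turn about the tool's z in degrees; "claw": the opening, from 0 (shut) to 1 (fully open). In form: [{"x": .., "y": .., "z": .., "roll": .., "claw": ..}, ...]. A call has 1 to 20 rows; each row shifts and turns the commanded pose from where the row before left it, along the tool's axes as they then stand; what a row does not reach is not made up. A row lasts 1/10 s, in which the tool goes at most 50 mm and 8.59 degrees, less where a joint would pass 70% of its speed; a pose out of reach is approached as far as the arm can. A call is refused whole if a number of a shift passes 50 or a number of a turn 8.59, either way. A call with a gripper value outside its range is refused whole. The fingers move at their own pace and stop on an object; the grip force is fixed at half the most. Time passes only in rows, so rows that do not move let the fingers close. It gives the time, the measured TCP pose, the force and the opening at its end, in the units of the state.
- arm.read_state(): the state, without advancing time (a new reading comes with each control period).
- get_image(name): name is "side" or "top" or "wrist"; returns a dict with "img" (480x640x3 uint8, blue, green, red), "z_map" (480x640 float32, m along the optical axis (not along the pixel's ray), 0 where there is no reading), "vfov" (degrees; the focal length in pixels is half the picture's height over the tangent of half this angle, whatever the lens; pixels are square), "cx", "cy" (the principal point, pixels), "position" and "orientation" of the camera in the world; the wrist camera has in their place "mount" (4x4, takes a point from camera to tool coordinates, whose origin is the TCP and whose axes are the flange's). Camera axes: x right, y down, z forward; pixel columns grow to the right and rows downward; lengths in m; the calibration is good to about 2 mm. A picture is of the moment at which its call begins: read the wrist's pose just before it.
- arm.finish_job(): hands the job in, once; it reports no verdict.
The state is a dict: "clock": time; "joint_positions": joint angles; "qvel": joint speeds; "joint_torque": joint torques, N m; "eef_pos": TCP position; "eef_rot": TCP orientation; "force": force on the tool from outside, world axes, zero at the start; "torque": the same for the moment, N m; "finger_gap": finger opening in m.
Only numpy, scipy, OpenCV 4.12 (cv2) and the standard library are available. Lean on these libraries where they do the work, as an engineer would, in place of code of your own. Each camera call takes 0.05 s, during which the arm holds its last target. There are 200 camera calls.

## Working session

There is one attempt and no reset: what is moved stays moved. The work goes in short steps, Python scripts to look and compute and a shell command to move; the robot and the scene stay as the last step left them, time stands still between calls to the robot, and variables do not carry over. Pictures are saved under pics/ and viewed, about 12 in all and at most 16, crops included, and the job is handed in when it is done.

```bash
ls; mkdir -p pics
python3 - <<'E'
from workcell import arm,get_image
import cv2
s=arm.read_state();print({k:s[k] for k in('clock','eef_pos','eef_rot','finger_gap','force')})
for n in('side','top'):
    d=get_image(n);cv2.imwrite(f'pics/{n}0.png',d['img']);print(n,d['vfov'],d['cx'],d['cy'],d['position'],d['orientation'],type(d['orientation']))
E
```

```text
pics
{'clock': 0.0, 'eef_pos': array([0.2343928 , 0.63281272, 0.40386046]), 'eef_rot': array([ 1.76429632e-01,  9.84312913e-01, -8.13959889e-04, -1.11987250e-04]), 'finger_gap': 0.08531806451888536, 'force': array([-0.10901791, -0.39634443,  0.54330794])}
side 53.28188628954286 321.1063116210723 238.7732598834738 [0.42192203 0.80746941 0.59336871] [-0.0733999   0.87453301 -0.4773912   0.04361333] <class 'numpy.ndarray'>
top 57.8634572792833 316.54018388157976 240.0774756338755 [ 0.37985886 -0.06069993  1.15411486] [ 0.71249472 -0.69702769  0.05029365 -0.06304144] <class 'numpy.ndarray'>
```

View pics/side0.png

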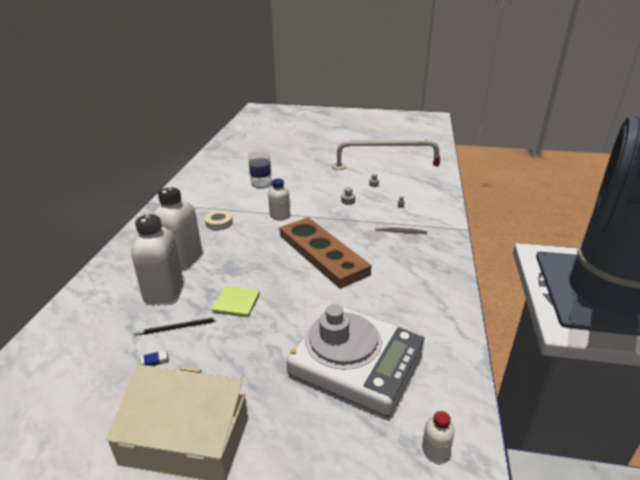

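View pics/top0.png

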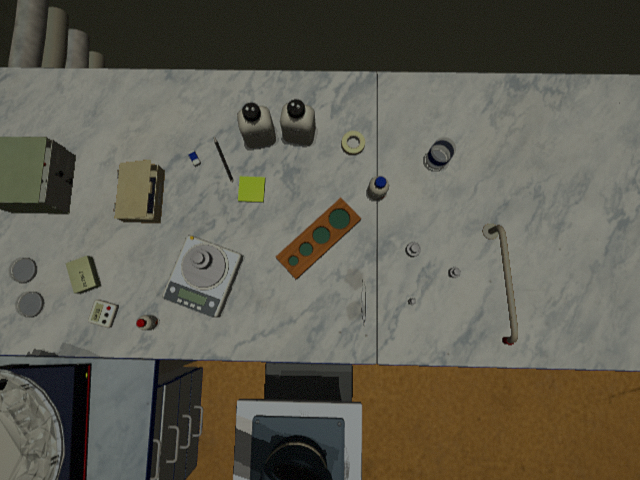

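```bash
cat > h.py <<'E'
import numpy as np,cv2
from scipy.spatial.transform import Rotation as Ro
from workcell import arm,get_image
def cam(n):
    s=arm.read_state(); d=get_image(n)
    if n=='wrist':
        R=Ro.from_quat(s['eef_rot']).as_matrix(); M=np.array(d['mount'])
        d['R']=R@M[:3,:3]; d['p']=R@M[:3,3]+s['eef_pos']
    else: d['R']=Ro.from_quat(d['orientation']).as_matrix(); d['p']=np.array(d['position'])
    d['f']=240/np.tan(np.radians(d['vfov']/2)); return d
def dirs(d,uv):
    uv=np.atleast_2d(uv).astype(float)
    return np.c_[(uv[:,0]-d['cx'])/d['f'],(uv[:,1]-d['cy'])/d['f'],np.ones(len(uv))]@d['R'].T
def plane(d,uv,z):
    r=dirs(d,uv); return d['p']+r*((z-d['p'][2])/r[:,2])[:,None]
def cloud(d):
    v,u=np.mgrid[:480,:640]; r=dirs(d,np.c_[u.ravel(),v.ravel()])
    return (d['p']+r*d['z_map'].reshape(-1,1)).reshape(480,640,3)
def pix(d,P):
    c=(np.atleast_2d(P)-d['p'])@d['R']; return np.c_[d['cx']+d['f']*c[:,0]/c[:,2],d['cy']+d['f']*c[:,1]/c[:,2]]
def go(xy=None,z=None,yaw=None):
    """total tool-frame shift (mm) to put grasp axis at xy, TCP at z; yaw = world angle (deg) of tool y axis (mod 180)"""
    s=arm.read_state(); R=Ro.from_quat(s['eef_rot']).as_matrix(); p=s['eef_pos']
    t=np.array([*(xy if xy is not None else p[:2]),p[2] if z is None else z])
    a=np.degrees(np.arctan2(R[1,1],R[0,1])); out=(R.T@(t-p)*1000).round(1)
    print('clk',round(s['clock'],2),'pos',p.round(4),'yaw',round(a,1),'gap',round(s['finger_gap'],4),'F',np.round(s['force'],1),'j7',s['joint_positions'].round(2),'shift',out,
      'roll',None if yaw is None else round((-(yaw-a)+90)%180-90,1))
E
python3 - <<'E'
from h import *
d=cam('top'); P=cloud(d); hsv=cv2.cvtColor(d['img'],cv2.COLOR_BGR2HSV)
print('bench z',np.median(P[200:230,380:400,2]))
for nm,(u,v) in dict(w200=(412,249),w100=(454,272),w50=(411,300),w500=(202,258)).items():
    q=P[v-12:v+13,u-12:u+13]; z0=np.median(q[...,2]) ; zm=q[...,2].max()
    for t in (zm-.006,):
        m=q[...,2]>t; print(nm,'zmax',zm.round(4),'n',m.sum(),q[m].mean(0).round(4))
m=(hsv[...,1]>60)&(P[...,2]>.02)&(P[...,2]<.034); m[:, :270]=0;m[:,370:]=0;m[:190]=0;m[285:]=0
cv2.imwrite('pics/m.png',m*255)
r=cv2.minAreaRect((P[m][:,:2]*1000).astype(np.float32));print('block',r,P[m][:,2].mean())
g=cv2.inRange(hsv,(60,60,20),(95,255,200)); n,l,st,c=cv2.connectedComponentsWithStats(g)
for i in range(1,n):
    if st[i,4]>40: print(c[i].round(1),st[i,4],plane(d,c[i],.016).round(4))
# tall things
for nm,(u,v) in dict(faucet=(505,280),bottle=(378,184),twe=(364,300)).items():
    q=P[v-15:v+16,u-15:u+16].reshape(-1,3);k=q[:,2].argmax();print(nm,q[k].round(3))
print('balance pan',P[285:290,180:190,2].mean().round(4))
E
```

```text
bench z 0.000381566765340291
w200 zmax 1.1541 n 5 [ 0.3799 -0.0607  1.1541]
w100 zmax 1.1541 n 2 [ 0.3799 -0.0607  1.1541]
w50 zmax 1.1541 n 3 [ 0.3799 -0.0607  1.1541]
w500 zmax 1.1541 n 4 [ 0.3799 -0.0607  1.1541]
block ((569.38671875, -42.23426055908203), (81.0297622680664, 236.0565948486328), 43.9932746887207) 0.0262429596695798
[338.8 218.3] 296 [[ 0.624 -0.096  0.016]]
[320.8 234.7] 201 [[ 0.5786 -0.0489  0.016 ]]
[305.5 248.6] 117 [[ 0.5403 -0.0094  0.016 ]]
[293.  260.3] 59 [[0.5084 0.0228 0.016 ]]
faucet [ 0.38  -0.061  1.154]
bottle [ 0.38  -0.061  1.154]
twe [ 0.38  -0.061  1.154]
balance pan 0.0424[ WARN:0@1.546] global loadsave.cpp:1063 imwrite_ Unsupported depth image for selected encoder is fallbacked to CV_8U.
```

Run:
```python
from h import *
d=cam('top'); P=cloud(d); ok=d['z_map']>0
for nm,(u,v) in dict(w200=(412,249),w100=(454,272),w50=(411,300),w500=(202,258)).items():
    k=14
    q=P[v-k:v+k+1,u-k:u+k+1][ok[v-k:v+k+1,u-k:u+k+1]]; zm=np.sort(q[:,2])[-3]
    m=q[:,2]>zm-.006; print(nm,'zmax',zm.round(4),'n',m.sum(),'knob',q[m].mean(0).round(4),'r',np.hypot(*q[m].mean(0)[:2]).round(3))
for nm,(u,v,k) in dict(faucet=(503,285,60),bottle=(378,184,15),balance=(203,275,45),bot2=(146,322,10)).items():
    q=P[v-k:v+k+1,u-k:u+k+1][ok[v-k:v+k+1,u-k:u+k+1]]; m=q[:,2]>.03
    print(nm,q[m].min(0).round(3),q[m].max(0).round(3))
th=np.radians(44); c=np.array([.5694,-.0422])
R=lambda t:np.array([[np.cos(t),-np.sin(t)],[np.sin(t),np.cos(t)]])
for t in(th,th+np.pi):
  print([ (c+R(t)@[0,y]).round(4) for y in(-.09,-.045,.01,.075)])
go()
```

```text
w200 zmax 0.041 n 51 knob [ 0.5439 -0.292   0.0388] r 0.617
w100 zmax 0.0371 n 27 knob [ 0.4862 -0.3993  0.0347] r 0.629
w50 zmax 0.0319 n 21 knob [ 0.409  -0.2885  0.0293] r 0.501
w500 zmax 0.109 n 84 knob [0.4995 0.2506 0.1056] r 0.559
faucet [ 0.306 -0.529  0.03 ] [ 0.606 -0.392  0.101]
bottle [ 0.677 -0.221  0.03 ] [ 0.727 -0.171  0.099]
balance [0.357 0.159 0.03 ] [0.564 0.356 0.11 ]
bot2 [0.321 0.373 0.03 ] [0.358 0.406 0.074]
[array([ 0.6319, -0.1069]), array([ 0.6007, -0.0746]), array([ 0.5625, -0.035 ]), array([0.5173, 0.0118])]
[array([0.5069, 0.0225]), array([ 0.5381, -0.0098]), array([ 0.5763, -0.0494]), array([ 0.6215, -0.0962])]
clk 0.2 pos [0.2345 0.6329 0.4042] yaw 69.7 gap 0.0853 F [-0.5 -0.2 -0.6] j7 [-1.3   0.58  0.02  1.44 -0.01  1.13 -0.06] shift [0. 0. 0.] roll None
```

Run:
```python
from h import *
go((.4995,.2506),.38,44)
d=cam('wrist');print(np.array(d['mount']).round(3),d['vfov'],d['cx'],d['cy'])
d=cam('top'); P=cloud(d); ok=d['z_map']>0
m=ok&(P[...,2]>.03)&(P[...,2]<.2); m[:,:470]=0; m[350:]=0;m[:200]=0; q=P[m]
for a in np.arange(.3,.65,.04):
    k=(q[:,0]>=a)&(q[:,0]<a+.04)
    if k.any(): print(a.round(2),q[k][:,1].min().round(3),q[k][:,1].max().round(3),q[k][:,2].max().round(3))
```

```text
clk 0.2 pos [0.2345 0.6329 0.4042] yaw 69.7 gap 0.0853 F [-0.5 -0.2 -0.6] j7 [-1.3   0.58  0.02  1.44 -0.01  1.13 -0.06] shift [-381.3 -266.4   24.4] roll 25.7
[[-0.    -0.956 -0.292  0.074]
 [ 1.    -0.     0.001 -0.   ]
 [-0.001 -0.292  0.956  0.03 ]
 [ 0.     0.     0.     1.   ]] 66.16294002831512 321.05073252485477 234.33012780459848
0.3 -0.531 -0.507 0.099
0.34 -0.522 -0.505 0.101
0.38 -0.521 -0.503 0.1
0.42 -0.521 -0.5 0.101
0.46 -0.515 -0.498 0.096
0.5 -0.515 -0.497 0.093
0.54 -0.512 -0.494 0.09
0.58 -0.509 -0.491 0.085
```

```bash
python3 -m jog '[{"x":-20,"y":-14},{"x":-31,"y":-21},{"x":-34,"y":-24},{"x":-34,"y":-24},{"x":-34,"y":-24},{"x":-34,"y":-24},{"x":-34,"y":-24},{"x":-34,"y":-24},{"x":-34,"y":-24,"z":5},{"x":-34,"y":-24,"z":6},{"x":-30,"y":-20,"z":6},{"x":-18,"y":-12,"z":6},{"x":-10,"y":-7,"roll":8.5},{"roll":8.5},{"roll":8.5},{},{}]'
python3 - <<'E'
from h import *
go((.4995,.2506),.38,44)
d=cam('wrist');cv2.imwrite('pics/w1.png',d['img']);print(pix(d,[.4995,.2506,.105]))
E
```

```text
clk 0.3 pos [0.2345 0.6329 0.4044] yaw 69.7 gap 0.0853 F [-0.2 -0.  -0.2] j7 [-1.3   0.58  0.02  1.44 -0.01  1.13 -0.06] shift [-381.3 -266.4   24.6] roll 25.7
[[ 69.91454435 571.61437935]]$[0]: bad value
```

View pics/w1.png

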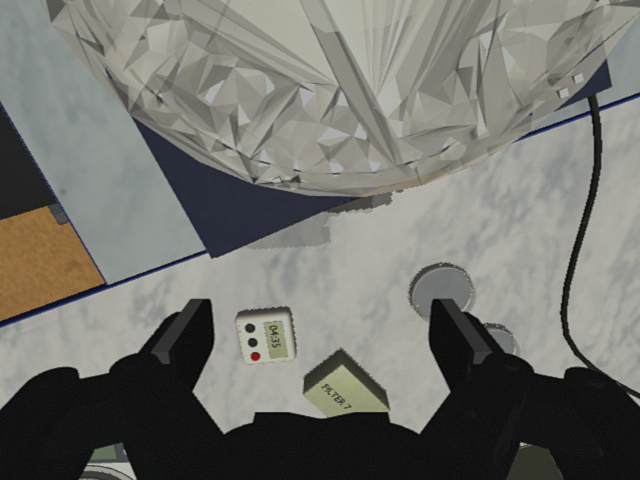

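```bash
python3 -m jog '[{"x":-20,"y":-14,"z":0,"roll":0,"claw":1},{"x":-31,"y":-21,"z":0,"roll":0,"claw":1},{"x":-34,"y":-24,"z":0,"roll":0,"claw":1},{"x":-34,"y":-24,"z":0,"roll":0,"claw":1},{"x":-34,"y":-24,"z":0,"roll":0,"claw":1},{"x":-34,"y":-24,"z":0,"roll":0,"claw":1},{"x":-34,"y":-24,"z":0,"roll":0,"claw":1},{"x":-34,"y":-24,"z":0,"roll":0,"claw":1},{"x":-34,"y":-24,"z":5,"roll":0,"claw":1},{"x":-34,"y":-24,"z":6,"roll":0,"claw":1},{"x":-30,"y":-20,"z":6,"roll":0,"claw":1},{"x":-18,"y":-12,"z":6,"roll":0,"claw":1},{"x":-10,"y":-7,"z":0,"roll":8.5,"claw":1},{"x":0,"y":0,"z":0,"roll":8.5,"claw":1},{"x":0,"y":0,"z":0,"roll":8.5,"claw":1},{"x":0,"y":0,"z":0,"roll":0,"claw":1},{"x":0,"y":0,"z":0,"roll":0,"claw":1}]'
python3 - <<'E'
from h import *
go((.4995,.2506),.38,44)
d=cam('wrist');cv2.imwrite('pics/w2.png',d['img']);print(pix(d,[.4995,.2506,.105]))
E
```

```text
clock: 2.05
eef_pos: [0.4992, 0.2514, 0.3817]
eef_rot: [0.387, 0.922, -0.0, 0.0]
force: [0.6, -0.4, 0.4]
finger_gap: 0.0855
clk 2.05 pos [0.4992 0.2514 0.3817] yaw 44.4 gap 0.0855 F [ 0.6 -0.4  0.4] j7 [-0.68  0.43  0.19  1.79 -0.1   0.93  0.33] shift [-0.8 -0.4  1.7] roll 0.4
[[320.78120659 233.80453564]]
```

View pics/w2.png

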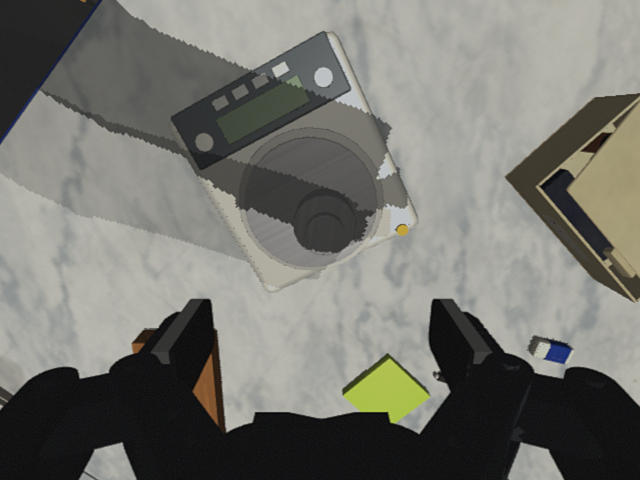

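```bash
cat >> h.py <<'E'
def knob(xy,z0,name='wrist',lo=.008):
    """centre of the knob top: cloud points near xy within lo under height z0"""
    d=cam(name);P=cloud(d);m=(d['z_map']>0)&(np.hypot(P[...,0]-xy[0],P[...,1]-xy[1])<.035)&(P[...,2]>z0-lo)&(P[...,2]<z0+.008)
    q=P[m]; c,s,a=cv2.minAreaRect((q[:,:2]*1000).astype(np.float32)); (ex,ey),er=cv2.minEnclosingCircle((q[:,:2]*1000).astype(np.float32))
    print('knob n',m.sum(),'mean',q.mean(0).round(4),'rect',np.round(c,1),np.round(s,1),'circ',round(ex,1),round(ey,1),round(er,1),'ztop',np.percentile(q[:,2],95).round(4))
    return np.array([ex,ey])/1000
E
python3 - <<'E'
from h import *
c=knob((.5,.2506),.105); go(c,.260,44)
E
```

```text
knob n 1239 mean [0.5006 0.2535 0.1049] rect [501.4 252.9] [27.1 27.5] circ 501.5 252.7 14.0 ztop 0.1063
clk 2.15 pos [0.4993 0.2513 0.3817] yaw 44.4 gap 0.0853 F [0.2 0.4 0.7] j7 [-0.68  0.43  0.19  1.79 -0.1   0.93  0.33] shift [ -0.6   2.5 121.7] roll 0.4
```

```bash
python3 -m jog '[{"x":-0.6,"y":2.5,"z":10,"roll":0,"claw":0.7},{"x":0,"y":0,"z":25,"roll":0,"claw":0.6},{"x":0,"y":0,"z":25,"roll":0,"claw":0.6},{"x":0,"y":0,"z":25,"roll":0,"claw":0.6},{"x":0,"y":0,"z":20,"roll":0,"claw":0.6},{"x":0,"y":0,"z":10,"roll":0,"claw":0.6},{"x":0,"y":0,"z":5,"roll":0,"claw":0.6},{"x":0,"y":0,"z":0,"roll":0,"claw":0.6},{"x":0,"y":0,"z":0,"roll":0,"claw":0.2},{"x":0,"y":0,"z":0,"roll":0,"claw":0.2},{"x":0,"y":0,"z":0,"roll":0,"claw":0.2},{"x":0,"y":0,"z":0,"roll":0,"claw":0.2},{"x":0,"y":0,"z":0,"roll":0,"claw":0.2},{"x":0,"y":0,"z":0,"roll":0,"claw":0.2}]'
python3 - <<'E'
from h import *
go((.5015,.2527),.260,44)
d=cam('side');u=pix(d,[.5,.25,.09])[0].astype(int);print(u)
i=d['img'][u[1]-60:u[1]+60,u[0]-80:u[0]+80];cv2.imwrite('pics/s1.png',cv2.resize(i,None,fx=4,fy=4))
E
```

```text
clock: 3.55
eef_pos: [0.5017, 0.2525, 0.2628]
eef_rot: [0.389, 0.921, 0.001, 0.0]
force: [-1.5, -1.5, 7.1]
finger_gap: 0.0256
clk 3.55 pos [0.5017 0.2525 0.2628] yaw 44.2 gap 0.0256 F [-1.5 -1.5  7.1] j7 [-0.65  0.58  0.16  1.91 -0.14  0.66  0.36] shift [0.3 0.  2.8] roll 0.2
[334 315]
```

View pics/s1.png

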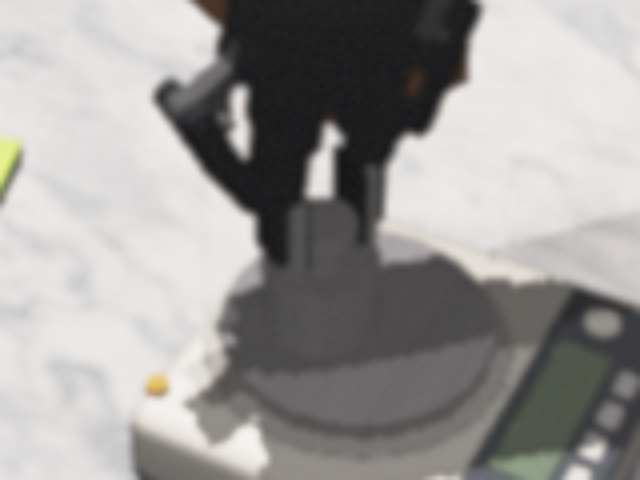

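```bash
python3 -m jog '[{"x":0,"y":0,"z":-2,"roll":0,"claw":0.2},{"x":0,"y":0,"z":-5,"roll":0,"claw":0.2},{"x":0,"y":0,"z":-10,"roll":0,"claw":0.2},{"x":0,"y":0,"z":-20,"roll":0,"claw":0.2},{"x":0,"y":0,"z":-30,"roll":0,"claw":0.2},{"x":0,"y":0,"z":-18,"roll":0,"claw":0.2},{"x":0,"y":0,"z":-10,"roll":0,"claw":0.2},{"x":0,"y":0,"z":0,"roll":0,"claw":0.2}]'
python3 - <<'E'
from h import *
go((.6215,-.0962),.36,44)
E
```

```text
clock: 4.4
eef_pos: [0.5017, 0.2526, 0.3581]
eef_rot: [0.389, 0.921, 0.001, 0.001]
force: [-0.5, -0.1, -5.6]
finger_gap: 0.0254
clk 4.4 pos [0.5017 0.2526 0.3581] yaw 44.2 gap 0.0254 F [-0.5 -0.1 -5.6] j7 [-0.68  0.46  0.19  1.81 -0.11  0.88  0.33] shift [-333.6 -157.1   -2.1] roll 0.2
```

Held (−5.6 N ≈ 0.5 kg). Carry it over the large well.

```bash
python3 -m jog '[{"x":-10,"y":-5,"z":0,"roll":0,"claw":0.2},{"x":-20,"y":-9,"z":0,"roll":0,"claw":0.2},{"x":-28,"y":-13,"z":0,"roll":0,"claw":0.2},{"x":-28,"y":-13,"z":0,"roll":0,"claw":0.2},{"x":-28,"y":-13,"z":0,"roll":0,"claw":0.2},{"x":-28,"y":-13,"z":0,"roll":0,"claw":0.2},{"x":-28,"y":-13,"z":0,"roll":0,"claw":0.2},{"x":-28,"y":-13,"z":0,"roll":0,"claw":0.2},{"x":-28,"y":-13,"z":0,"roll":0,"claw":0.2},{"x":-28,"y":-13,"z":0,"roll":0,"claw":0.2},{"x":-28,"y":-13,"z":0,"roll":0,"claw":0.2},{"x":-26,"y":-13,"z":0,"roll":0,"claw":0.2},{"x":-16,"y":-8,"z":0,"roll":0,"claw":0.2},{"x":-9,"y":-5,"z":0,"roll":0,"claw":0.2},{"x":0,"y":0,"z":0,"roll":0,"claw":0.2},{"x":0,"y":0,"z":0,"roll":0,"claw":0.2}]'
cat >> h.py <<'E'
def block():
    d=cam('wrist');P=cloud(d);hsv=cv2.cvtColor(d['img'],cv2.COLOR_BGR2HSV)
    br=cv2.inRange(hsv,(3,90,30),(22,255,255))>0
    m=br&(abs(P[...,2]-.026)<.006)&(d['z_map']>0)&(abs(P[...,0]-.569)<.15)&(abs(P[...,1]+.042)<.15)
    q=(P[m][:,:2]*1000).astype(np.float32); print('block n',m.sum(),'z',np.median(P[m][:,2]).round(4),cv2.minAreaRect(q))
    g=(cv2.inRange(hsv,(45,60,10),(95,255,255))>0)&(abs(P[...,0]-.569)<.12)&(abs(P[...,1]+.042)<.12)
    n,l,st,c=cv2.connectedComponentsWithStats(g.astype(np.uint8))
    for i in range(1,n):
        if st[i,4]>150:
            e=cv2.minEnclosingCircle((P[l==i][:,:2]*1000).astype(np.float32)); print('felt',c[i].round(0),st[i,4],'z',np.median(P[l==i][:,2]).round(4),'mean',P[l==i].mean(0).round(4)[:2],'circ',np.round(e[0],1),round(e[1],1))
    return d
E
python3 - <<'E'
from h import *
go((.6215,-.0962),.26,44); d=block(); cv2.imwrite('pics/w3.png',d['img'])
E
```

```text
clock: 6.0
eef_pos: [0.6208, -0.0945, 0.3563]
eef_rot: [0.389, 0.921, 0.0, -0.001]
force: [-1.0, 1.1, -4.7]
finger_gap: 0.0258
clk 6.0 pos [ 0.6208 -0.0945  0.3563] yaw 44.2 gap 0.0258 F [-1.   1.1 -4.7] j7 [-0.05  0.56  0.2   1.64 -0.13  0.96  0.97] shift [-1.9 -0.7 96.3] roll 0.2
block n 16738 z 0.0263 ((581.6168212890625, -51.894386291503906), (79.64924621582031, 200.9683837890625), 44.11358642578125)
felt [324.   4.] 262 z 0.0168 mean [0.5124 0.0198] circ [510.9  21.4] 11.0
felt [324.  61.] 1688 z 0.0168 mean [ 0.5391 -0.0079] circ [549.  -17.8] 31.1
felt [323. 135.] 2383 z 0.0168 mean [ 0.5772 -0.0474] circ [577.5 -47.7] 22.2
felt [323. 208.] 2379 z 0.0168 mean [ 0.6194 -0.0907] circ [605.3 -73.9] 48.6
```

View pics/w3.png

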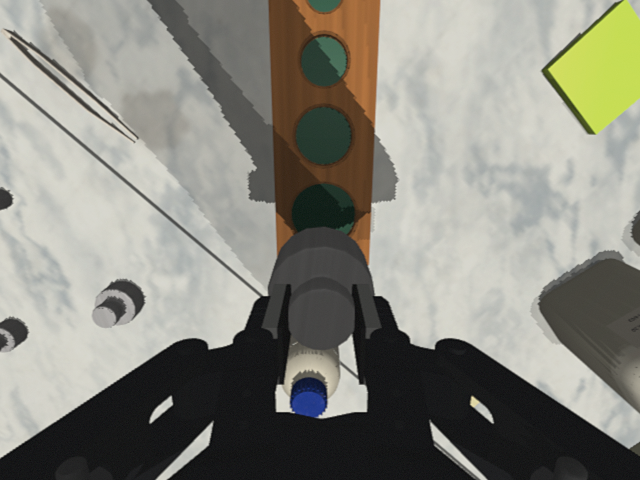

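Run:
```python
from h import *
c=knob((.6208,-.0945),.199,lo=.004); 
s=arm.read_state(); print(c-s['eef_pos'][:2]); go((.6226,-.0944),.23,44)
go((.6226,-.0944)-(c-s['eef_pos'][:2]),.225,44)
```

```text
knob n 4837 mean [ 0.6185 -0.0918  0.1994] rect [619.5 -94. ] [52.2 27.9] circ 616.5 -89.5 26.5 ztop 0.2049
[-0.00439478  0.00445654]
clk 6.1 pos [ 0.6209 -0.0939  0.3566] yaw 44.3 gap 0.0253 F [-0.2 -0.2 -5. ] j7 [-0.05  0.56  0.2   1.64 -0.13  0.96  0.97] shift [ -1.7   0.8 126.6] roll 0.3
clk 6.1 pos [ 0.6209 -0.0939  0.3566] yaw 44.3 gap 0.0253 F [-0.2 -0.2 -5. ] j7 [-0.05  0.56  0.2   1.64 -0.13  0.96  0.97] shift [ -7.9   0.9 131.6] roll 0.3
```

```bash
python3 -m jog '[{"x":-1.7,"y":0.8,"z":10,"roll":0.3,"claw":0.2},{"x":0,"y":0,"z":20,"roll":0,"claw":0.2},{"x":0,"y":0,"z":25,"roll":0,"claw":0.2},{"x":0,"y":0,"z":25,"roll":0,"claw":0.2},{"x":0,"y":0,"z":20,"roll":0,"claw":0.2},{"x":0,"y":0,"z":10,"roll":0,"claw":0.2},{"x":0,"y":0,"z":2,"roll":0,"claw":0.2},{"x":0,"y":0,"z":0,"roll":0,"claw":0.2}]'
python3 - <<'E'
from h import *
go((.6226,-.0944),.226,44)
d=cam('side');u=pix(d,[.62,-.09,.05])[0].astype(int)
i=d['img'][u[1]-60:u[1]+60,u[0]-80:u[0]+80];a=cv2.resize(i,None,fx=4,fy=4)
d=cam('wrist');b=d['img'][:300,200:450];b=cv2.resize(b,(160*0+400,480));b=b[:, :160] if 0 else cv2.resize(b,(300,480))
cv2.imwrite('pics/s2.png',cv2.resize(np.hstack([cv2.resize(a,(480,360)),cv2.resize(b,(300,360))]),None,fx=1,fy=1))
E
```

```text
clock: 6.9
eef_pos: [0.623, -0.0962, 0.2449]
eef_rot: [0.392, 0.92, 0.0, 0.0]
force: [-0.4, -0.1, -5.7]
finger_gap: 0.0255
clk 6.9 pos [ 0.623  -0.0962  0.2449] yaw 43.9 gap 0.0255 F [-0.4 -0.1 -5.7] j7 [-0.02  0.69  0.17  1.74 -0.16  0.73  0.99] shift [ 1.6  1.  18.9] roll -0.1
```

View pics/s2.png

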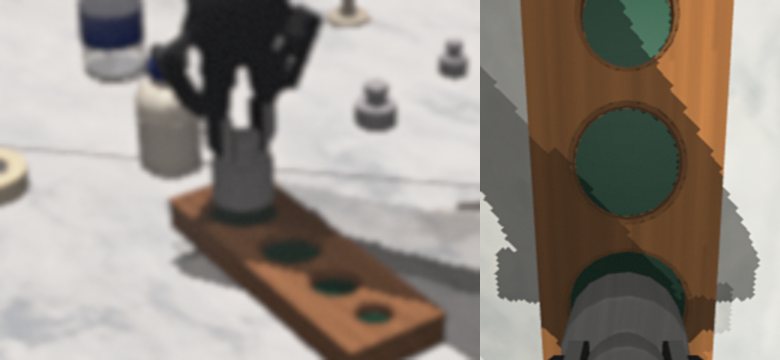

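```bash
python3 -m jog '[{"x":1.6,"y":0.8,"z":5,"roll":0,"claw":0.2},{"x":0,"y":0,"z":5,"roll":0,"claw":0.2},{"x":0,"y":0,"z":4,"roll":0,"claw":0.2},{"x":0,"y":0,"z":3,"roll":0,"claw":0.2},{"x":0,"y":0,"z":0,"roll":0,"claw":0.2}]'
```

```text
clock: 7.5
eef_pos: [0.622, -0.0947, 0.2271]
eef_rot: [0.392, 0.92, -0.0, -0.0]
force: [-0.5, -1.0, -3.4]
finger_gap: 0.0255
```

```bash
python3 -m jog '[{"x":0,"y":0,"z":1,"roll":0,"claw":0.2},{"x":0,"y":0,"z":0,"roll":0,"claw":0.2}]';python3 -m jog '[{"x":0,"y":0,"z":0.5,"roll":0,"claw":0.2},{"x":0,"y":0,"z":0,"roll":0,"claw":0.2}]'
```

```text
clock: 7.7
eef_pos: [0.6222, -0.0948, 0.2267]
eef_rot: [0.392, 0.92, -0.0, 0.0]
force: [0.5, -0.6, -5.4]
finger_gap: 0.0258
clock: 7.9
eef_pos: [0.6222, -0.0947, 0.2263]
eef_rot: [0.392, 0.92, 0.0, 0.0]
force: [0.1, -0.2, -4.2]
finger_gap: 0.0255
```

```bash
python3 -m jog '[{"x":0,"y":0,"z":0.7,"roll":0,"claw":0.2},{"x":0,"y":0,"z":0,"roll":0,"claw":0.2}]';python3 -m jog '[{"x":0,"y":0,"z":0.7,"roll":0,"claw":0.2},{"x":0,"y":0,"z":0,"roll":0,"claw":0.2}]'
```

```text
clock: 8.1
eef_pos: [0.6223, -0.0948, 0.226]
eef_rot: [0.392, 0.92, 0.0, 0.0]
force: [-1.7, -0.0, 0.0]
finger_gap: 0.0257
clock: 8.3
eef_pos: [0.6222, -0.0949, 0.2258]
eef_rot: [0.392, 0.92, 0.0, 0.0]
force: [-3.6, -0.7, 7.5]
finger_gap: 0.0258
```

```bash
python3 -m jog '[{"x":0,"y":0,"z":-0.5,"roll":0,"claw":0.4},{"x":0,"y":0,"z":0,"roll":0,"claw":0.5},{"x":0,"y":0,"z":0,"roll":0,"claw":0.6},{"x":0,"y":0,"z":0,"roll":0,"claw":0.6},{"x":0,"y":0,"z":-10,"roll":0,"claw":0.6},{"x":0,"y":0,"z":-25,"roll":0,"claw":0.6},{"x":0,"y":0,"z":-30,"roll":0,"claw":0.6},{"x":0,"y":0,"z":-30,"roll":0,"claw":0.6},{"x":0,"y":0,"z":-25,"roll":0,"claw":0.6},{"x":0,"y":0,"z":-10,"roll":0,"claw":0.6}]'
python3 - <<'E'
from h import *
c=knob((.622,-.095),.068,lo=.006); go((.5439,-.292),.34,44)
E
```

```text
clock: 9.3
eef_pos: [0.6226, -0.095, 0.3587]
eef_rot: [0.392, 0.92, 0.001, 0.002]
force: [-0.2, -0.8, -0.2]
finger_gap: 0.0515
knob n 1101 mean [ 0.6213 -0.094   0.0681] rect [621.8 -94.5] [27.1 27.1] circ 621.8 -94.6 13.9 ztop 0.0694
clk 9.35 pos [ 0.6227 -0.0949  0.3589] yaw 43.9 gap 0.0512 F [ 0.1 -0.2  0.3] j7 [-0.05  0.56  0.2   1.63 -0.13  0.96  0.96] shift [ -87.4 -193.4   18.6] roll -0.1
```

```bash
python3 -m jog '[{"x":-7,"y":-15,"z":0,"roll":0,"claw":0.6},{"x":-14,"y":-32,"z":0,"roll":0,"claw":0.6},{"x":-16,"y":-36,"z":0,"roll":0,"claw":0.6},{"x":-16,"y":-36,"z":0,"roll":0,"claw":0.6},{"x":-16,"y":-36,"z":5,"roll":0,"claw":0.6},{"x":-12,"y":-26,"z":10,"roll":0,"claw":0.6},{"x":-6,"y":-12,"z":4,"roll":0,"claw":0.6},{"x":0,"y":0,"z":0,"roll":0,"claw":0.6},{"x":0,"y":0,"z":0,"roll":0,"claw":0.6}]'
python3 - <<'E'
from h import *
c=knob((.5439,-.292),.038,lo=.006); go(c,.198,44); knob((.4862,-.3993),.033,lo=.006);knob((.409,-.2885),.029,lo=.006)
E
```

```text
clock: 10.25
eef_pos: [0.5437, -0.2902, 0.3357]
eef_rot: [0.391, 0.92, 0.0, -0.001]
force: [1.2, 0.5, 0.8]
finger_gap: 0.0513
knob n 645 mean [ 0.5457 -0.2909  0.038 ] rect [ 546.4 -291.5] [20.5 21.5] circ 546.1 -291.5 11.0 ztop 0.0394
clk 10.3 pos [ 0.5442 -0.2896  0.336 ] yaw 44.0 gap 0.0513 F [-0.1  0.3 -0. ] j7 [ 0.29  0.56  0.2   1.69 -0.13  0.9   1.31] shift [ -2.9  -0.  138. ] roll -0.0
knob n 376 mean [ 0.4876 -0.3969  0.0325] rect [ 487.2 -397.8] [16.6 16.1] circ 487.5 -398.3 8.6 ztop 0.0342
knob n 291 mean [ 0.4108 -0.2864  0.0288] rect [ 410.5 -286.5] [12.3 12.2] circ 410.3 -286.7 6.4 ztop 0.0303
```

```bash
python3 -m jog '[{"x":-2.9,"y":0,"z":10,"roll":0,"claw":0.6},{"x":0,"y":0,"z":25,"roll":0,"claw":0.6},{"x":0,"y":0,"z":30,"roll":0,"claw":0.6},{"x":0,"y":0,"z":30,"roll":0,"claw":0.6},{"x":0,"y":0,"z":25,"roll":0,"claw":0.6},{"x":0,"y":0,"z":12,"roll":0,"claw":0.6},{"x":0,"y":0,"z":4,"roll":0,"claw":0.6},{"x":0,"y":0,"z":0,"roll":0,"claw":0.6},{"x":0,"y":0,"z":0,"roll":0,"claw":0.15},{"x":0,"y":0,"z":0,"roll":0,"claw":0.15},{"x":0,"y":0,"z":0,"roll":0,"claw":0.15},{"x":0,"y":0,"z":0,"roll":0,"claw":0.15},{"x":0,"y":0,"z":0,"roll":0,"claw":0.15}]'
python3 - <<'E'
from h import *
go((.5461,-.2915),.198,44)
E
```

```text
clock: 11.7
eef_pos: [0.546, -0.2934, 0.2016]
eef_rot: [0.392, 0.92, 0.0, 0.001]
force: [-0.6, 0.9, 6.9]
finger_gap: 0.0188
clk 11.7 pos [ 0.546  -0.2934  0.2016] yaw 43.9 gap 0.0188 F [-0.6  0.9  6.9] j7 [ 0.32  0.73  0.15  1.8  -0.17  0.62  1.34] shift [1.3 1.4 3.6] roll -0.1
```

```bash
python3 -m jog '[{"x":0,"y":0,"z":-2,"roll":0,"claw":0.15},{"x":0,"y":0,"z":-5,"roll":0,"claw":0.15},{"x":0,"y":0,"z":-12,"roll":0,"claw":0.15},{"x":0,"y":0,"z":-22,"roll":0,"claw":0.15},{"x":0,"y":0,"z":-30,"roll":0,"claw":0.15},{"x":0,"y":0,"z":-25,"roll":0,"claw":0.15},{"x":0,"y":0,"z":-10,"roll":0,"claw":0.15},{"x":0,"y":0,"z":0,"roll":0,"claw":0.15}]'
python3 - <<'E'
from h import *
go((.5774,-.0476),.30,44)
d=cam('side');u=pix(d,[.545,-.29,.11])[0].astype(int)
i=d['img'][u[1]-45:u[1]+45,u[0]-60:u[0]+60];a=cv2.resize(i,(400,300))
b=cam('wrist')['img'];b=cv2.resize(b,(400,300))
cv2.imwrite('pics/s3.png',np.hstack([a,b]))
E
```

```text
clock: 12.5
eef_pos: [0.5456, -0.2935, 0.308]
eef_rot: [0.392, 0.92, -0.0, 0.001]
force: [-0.3, -0.0, -2.0]
finger_gap: 0.0186
clk 12.5 pos [ 0.5456 -0.2935  0.308 ] yaw 43.9 gap 0.0186 F [-0.3 -0.  -2. ] j7 [ 0.3   0.6   0.19  1.72 -0.14  0.84  1.32] shift [155.2 193.3   7.8] roll -0.1
```

View pics/s3.png

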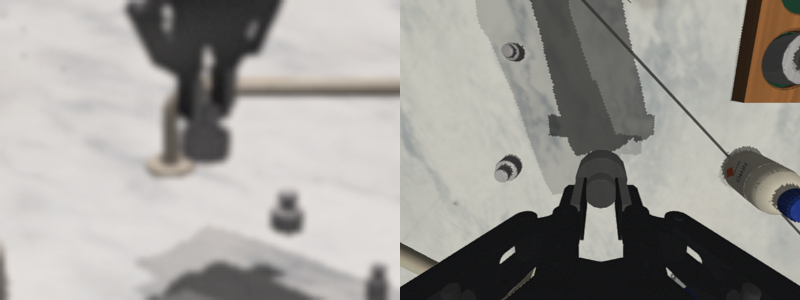

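```bash
python3 -m jog '[{"x":6,"y":7,"z":0,"roll":0,"claw":0.15},{"x":12,"y":15,"z":0,"roll":0,"claw":0.15},{"x":18,"y":22,"z":0,"roll":0,"claw":0.15},{"x":22,"y":28,"z":0,"roll":0,"claw":0.15},{"x":22,"y":28,"z":0,"roll":0,"claw":0.15},{"x":22,"y":28,"z":0,"roll":0,"claw":0.15},{"x":20,"y":25,"z":0,"roll":0,"claw":0.15},{"x":16,"y":20,"z":0,"roll":0,"claw":0.15},{"x":10,"y":13,"z":0,"roll":0,"claw":0.15},{"x":6,"y":7,"z":0,"roll":0,"claw":0.15},{"x":0,"y":0,"z":10,"roll":0,"claw":0.15},{"x":0,"y":0,"z":20,"roll":0,"claw":0.15},{"x":0,"y":0,"z":20,"roll":0,"claw":0.15},{"x":0,"y":0,"z":10,"roll":0,"claw":0.15},{"x":0,"y":0,"z":0,"roll":0,"claw":0.15}]'
python3 - <<'E'
from h import *
go((.5774,-.0476),.2176,44)
d=cam('side');u=pix(d,[.577,-.048,.045])[0].astype(int)
i=d['img'][u[1]-45:u[1]+45,u[0]-60:u[0]+60];a=cv2.resize(i,(400,300))
b=cam('wrist')['img'][60:360,120:520];b=cv2.resize(b,(400,300))
cv2.imwrite('pics/s4.png',np.hstack([a,b]))
E
```

```text
clock: 14.1
eef_pos: [0.5771, -0.0497, 0.2446]
eef_rot: [0.393, 0.92, -0.001, -0.001]
force: [-0.5, 0.0, -1.7]
finger_gap: 0.0185
clk 14.1 pos [ 0.5771 -0.0497  0.2446] yaw 43.8 gap 0.0185 F [-0.5  0.  -1.7] j7 [-0.11  0.63  0.18  1.88 -0.18  0.65  0.94] shift [ 1.3  1.8 27. ] roll -0.2
```

View pics/s4.png

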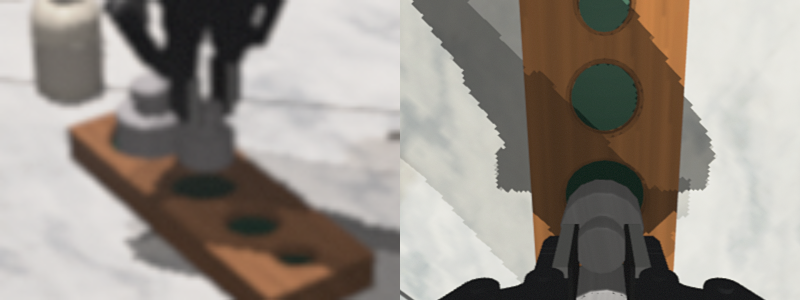

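```bash
python3 -m jog '[{"x":0.7,"y":1.7,"z":5,"roll":0,"claw":0.15},{"x":0,"y":0,"z":8,"roll":0,"claw":0.15},{"x":0,"y":0,"z":7,"roll":0,"claw":0.15},{"x":0,"y":0,"z":4,"roll":0,"claw":0.15},{"x":0,"y":0,"z":2,"roll":0,"claw":0.15},{"x":0,"y":0,"z":0,"roll":0,"claw":0.15}]';python3 -m jog '[{"x":0,"y":0,"z":0.8,"roll":0,"claw":0.15},{"x":0,"y":0,"z":0,"roll":0,"claw":0.15}]'
```

```text
clock: 14.8
eef_pos: [0.5785, -0.0468, 0.22]
eef_rot: [0.392, 0.92, -0.0, -0.0]
force: [-0.8, -0.7, -1.0]
finger_gap: 0.0188
clock: 15.0
eef_pos: [0.5786, -0.0468, 0.2196]
eef_rot: [0.392, 0.92, 0.0, 0.0]
force: [-0.4, -0.5, -2.8]
finger_gap: 0.0189
```

```bash
python3 -m jog '[{"x":0,"y":0,"z":0.8,"roll":0,"claw":0.15},{"x":0,"y":0,"z":0,"roll":0,"claw":0.15}]'
```

```text
clock: 15.2
eef_pos: [0.5785, -0.0468, 0.2187]
eef_rot: [0.392, 0.92, 0.0, 0.0]
force: [-0.1, -0.1, -1.7]
finger_gap: 0.019
```

```bash
python3 -m jog '[{"x":0,"y":0,"z":0.8,"roll":0,"claw":0.15},{"x":0,"y":0,"z":0,"roll":0,"claw":0.15}]';python3 -m jog '[{"x":0,"y":0,"z":0.6,"roll":0,"claw":0.15},{"x":0,"y":0,"z":0,"roll":0,"claw":0.15}]'
```

```text
clock: 15.4
eef_pos: [0.5786, -0.0468, 0.2179]
eef_rot: [0.392, 0.92, 0.0, 0.0]
force: [-0.0, -0.0, -2.7]
finger_gap: 0.0189
clock: 15.6
eef_pos: [0.5786, -0.0469, 0.2177]
eef_rot: [0.392, 0.92, 0.0, 0.0]
force: [-1.1, 0.7, 3.5]
finger_gap: 0.0185
```

```bash
python3 -m jog '[{"x":0,"y":0,"z":0,"roll":0,"claw":0.3},{"x":0,"y":0,"z":0,"roll":0,"claw":0.5},{"x":0,"y":0,"z":0,"roll":0,"claw":0.5},{"x":0,"y":0,"z":0,"roll":0,"claw":0.5},{"x":0,"y":0,"z":-10,"roll":0,"claw":0.5},{"x":0,"y":0,"z":-25,"roll":0,"claw":0.5},{"x":0,"y":0,"z":-30,"roll":0,"claw":0.5},{"x":0,"y":0,"z":-30,"roll":0,"claw":0.5},{"x":0,"y":0,"z":-15,"roll":0,"claw":0.5},{"x":0,"y":0,"z":-5,"roll":0,"claw":0.5}]'
python3 - <<'E'
from h import *
c=knob((.578,-.047),.054,lo=.006); go((.4875,-.398),.32,44)
E
```

```text
clock: 16.6
eef_pos: [0.5789, -0.047, 0.3348]
eef_rot: [0.392, 0.92, 0.001, 0.002]
force: [1.2, 0.2, -0.1]
finger_gap: 0.043
knob n 736 mean [ 0.5777 -0.0446  0.054 ] rect [578.4 -45.1] [20.7 21.7] circ 578.3 -45.2 11.0 ztop 0.0554
clk 16.65 pos [ 0.5788 -0.0469  0.3344] yaw 43.9 gap 0.0428 F [0.1 0.4 1.1] j7 [-0.14  0.52  0.22  1.79 -0.14  0.85  0.91] shift [-189.8 -309.1   14.1] roll -0.1
```

```bash
python3 -m jog '[{"x":-8,"y":-13,"z":0,"roll":0,"claw":0.5},{"x":-16,"y":-26,"z":0,"roll":0,"claw":0.5},{"x":-20,"y":-33,"z":0,"roll":0,"claw":0.5},{"x":-22,"y":-36,"z":0,"roll":0,"claw":0.5},{"x":-22,"y":-36,"z":0,"roll":0,"claw":0.5},{"x":-22,"y":-36,"z":0,"roll":0,"claw":0.5},{"x":-22,"y":-36,"z":0,"roll":0,"claw":0.5},{"x":-22,"y":-36,"z":5,"roll":0,"claw":0.5},{"x":-18,"y":-29,"z":5,"roll":0,"claw":0.5},{"x":-12,"y":-18,"z":4,"roll":0,"claw":0.5},{"x":-6,"y":-10,"z":0,"roll":0,"claw":0.5},{"x":0,"y":0,"z":0,"roll":0,"claw":0.5},{"x":0,"y":0,"z":0,"roll":0,"claw":0.5}]'
python3 - <<'E'
from h import *
c=knob((.4875,-.398),.033,lo=.006); go(c,.197,44)
E
```

```text
clock: 17.95
eef_pos: [0.4876, -0.3971, 0.3179]
eef_rot: [0.391, 0.92, 0.0, -0.0]
force: [0.6, 0.7, 0.7]
finger_gap: 0.0425
knob n 426 mean [ 0.4869 -0.398   0.0329] rect [ 487.3 -398.5] [16.2 16.3] circ 487.6 -398.6 8.6 ztop 0.0343
clk 18.0 pos [ 0.488  -0.3966  0.3181] yaw 44.0 gap 0.0428 F [0.2 0.7 0.2] j7 [ 0.48  0.6   0.2   1.68 -0.15  0.88  1.52] shift [ -1.3  -1.8 121.1] roll -0.0
```

```bash
python3 -m jog '[{"x":-0.8,"y":-0.8,"z":10,"roll":0,"claw":0.5},{"x":0,"y":0,"z":25,"roll":0,"claw":0.5},{"x":0,"y":0,"z":30,"roll":0,"claw":0.5},{"x":0,"y":0,"z":27,"roll":0,"claw":0.5},{"x":0,"y":0,"z":14,"roll":0,"claw":0.5},{"x":0,"y":0,"z":8,"roll":0,"claw":0.5},{"x":0,"y":0,"z":4,"roll":0,"claw":0.5},{"x":0,"y":0,"z":0,"roll":0,"claw":0.5}]'
python3 - <<'E'
from h import *
go((.4876,-.3986),.200,44)
E
```

```text
clock: 18.8
eef_pos: [0.4877, -0.3991, 0.2006]
eef_rot: [0.392, 0.92, -0.0, 0.0]
force: [-0.2, -1.1, -1.0]
finger_gap: 0.0429
clk 18.8 pos [ 0.4877 -0.3991  0.2006] yaw 43.9 gap 0.0429 F [-0.2 -1.1 -1. ] j7 [ 0.51  0.75  0.16  1.77 -0.18  0.64  1.55] shift [0.4 0.3 0.6] roll -0.1
```

```bash
python3 -m jog '[{"x":0.4,"y":0.3,"z":0,"roll":0,"claw":0.1},{"x":0,"y":0,"z":0,"roll":0,"claw":0.1},{"x":0,"y":0,"z":0,"roll":0,"claw":0.1},{"x":0,"y":0,"z":0,"roll":0,"claw":0.1},{"x":0,"y":0,"z":0,"roll":0,"claw":0.1},{"x":0,"y":0,"z":0,"roll":0,"claw":0.1}]'
python3 - <<'E'
from h import *
go((.4876,-.3986),.200,44)
E
python3 -m jog '[{"x":0,"y":0,"z":-2,"roll":0,"claw":0.1},{"x":0,"y":0,"z":-5,"roll":0,"claw":0.1},{"x":0,"y":0,"z":-12,"roll":0,"claw":0.1},{"x":0,"y":0,"z":-22,"roll":0,"claw":0.1},{"x":0,"y":0,"z":-30,"roll":0,"claw":0.1},{"x":0,"y":0,"z":-20,"roll":0,"claw":0.1},{"x":0,"y":0,"z":-10,"roll":0,"claw":0.1},{"x":0,"y":0,"z":0,"roll":0,"claw":0.1}]'
python3 - <<'E'
from h import *
go((.5392,-.008),.30,44)
E
```

```text
clock: 19.4
eef_pos: [0.4875, -0.3988, 0.2015]
eef_rot: [0.392, 0.92, -0.0, 0.001]
force: [-0.4, 1.4, 6.7]
finger_gap: 0.0124
clk 19.4 pos [ 0.4875 -0.3988  0.2015] yaw 43.9 gap 0.0124 F [-0.4  1.4  6.7] j7 [ 0.51  0.74  0.16  1.77 -0.18  0.64  1.55] shift [0.1 0.2 1.5] roll -0.1
clock: 20.2
eef_pos: [0.4876, -0.3988, 0.3031]
eef_rot: [0.392, 0.92, -0.0, 0.001]
force: [-0.4, 0.1, -2.1]
finger_gap: 0.0124
clk 20.2 pos [ 0.4876 -0.3988  0.3031] yaw 43.9 gap 0.0124 F [-0.4  0.1 -2.1] j7 [ 0.49  0.62  0.2   1.69 -0.16  0.85  1.52] shift [246.  308.1   2.6] roll -0.1
```

```bash
python3 -m jog '[{"x":8,"y":10,"z":0,"roll":0,"claw":0.1},{"x":16,"y":20,"z":0,"roll":0,"claw":0.1},{"x":22,"y":28,"z":0,"roll":0,"claw":0.1},{"x":24,"y":30,"z":0,"roll":0,"claw":0.1},{"x":24,"y":30,"z":0,"roll":0,"claw":0.1},{"x":24,"y":30,"z":0,"roll":0,"claw":0.1},{"x":24,"y":30,"z":0,"roll":0,"claw":0.1},{"x":24,"y":30,"z":0,"roll":0,"claw":0.1},{"x":24,"y":30,"z":0,"roll":0,"claw":0.1},{"x":22,"y":28,"z":0,"roll":0,"claw":0.1},{"x":18,"y":22,"z":0,"roll":0,"claw":0.1},{"x":10,"y":13,"z":0,"roll":0,"claw":0.1},{"x":6,"y":7,"z":0,"roll":0,"claw":0.1},{"x":0,"y":0,"z":10,"roll":0,"claw":0.1},{"x":0,"y":0,"z":20,"roll":0,"claw":0.1},{"x":0,"y":0,"z":20,"roll":0,"claw":0.1},{"x":0,"y":0,"z":8,"roll":0,"claw":0.1},{"x":0,"y":0,"z":0,"roll":0,"claw":0.1}]'
python3 - <<'E'
from h import *
go((.5392,-.008),.2175,44)
b=cam('wrist')['img'][60:360,120:520];a=cam('side')['img'][200:320,240:400]
cv2.imwrite('pics/s5.png',np.hstack([cv2.resize(a,(400,300)),b]))
E
```

```text
clock: 22.0
eef_pos: [0.5382, -0.0088, 0.2418]
eef_rot: [0.392, 0.92, -0.001, -0.001]
force: [-0.7, 0.2, -1.3]
finger_gap: 0.0126
clk 22.0 pos [ 0.5382 -0.0088  0.2418] yaw 43.8 gap 0.0126 F [-0.7  0.2 -1.3] j7 [-0.2   0.59  0.2   1.99 -0.2   0.58  0.9 ] shift [-0.2  1.3 24.3] roll -0.2
```

View pics/s5.png

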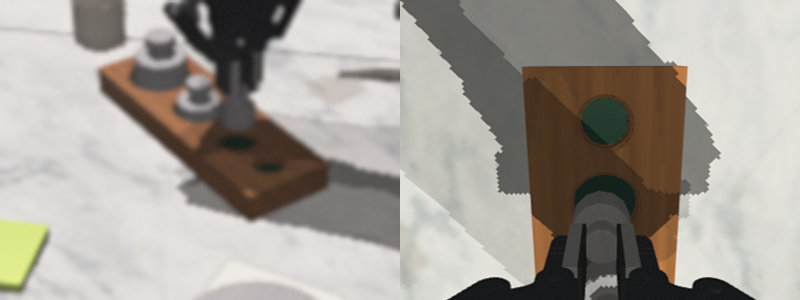

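```bash
python3 -m jog '[{"x":-0.2,"y":1.2,"z":5,"roll":0,"claw":0.1},{"x":0,"y":0,"z":8,"roll":0,"claw":0.1},{"x":0,"y":0,"z":6,"roll":0,"claw":0.1},{"x":0,"y":0,"z":3,"roll":0,"claw":0.1},{"x":0,"y":0,"z":0.7,"roll":0,"claw":0.1},{"x":0,"y":0,"z":0,"roll":0,"claw":0.1}]';python3 -m jog '[{"x":0,"y":0,"z":0.8,"roll":0,"claw":0.1},{"x":0,"y":0,"z":0,"roll":0,"claw":0.1}]'
```

```text
clock: 22.7
eef_pos: [0.5399, -0.0071, 0.2205]
eef_rot: [0.392, 0.92, -0.0, -0.0]
force: [-0.7, 0.3, -0.8]
finger_gap: 0.0125
clock: 22.9
eef_pos: [0.54, -0.0071, 0.2199]
eef_rot: [0.392, 0.92, 0.0, 0.0]
force: [-0.2, 0.6, -1.5]
finger_gap: 0.0128
```

```bash
python3 -m jog '[{"x":0,"y":0,"z":0.7,"roll":0,"claw":0.1},{"x":0,"y":0,"z":0,"roll":0,"claw":0.1}]'
```

```text
clock: 23.1
eef_pos: [0.5399, -0.0071, 0.2191]
eef_rot: [0.392, 0.92, 0.0, 0.0]
force: [0.5, -0.1, -1.2]
finger_gap: 0.0124
```

```bash
python3 -m jog '[{"x":0,"y":0,"z":0.8,"roll":0,"claw":0.1},{"x":0,"y":0,"z":0,"roll":0,"claw":0.1}]';python3 -m jog '[{"x":0,"y":0,"z":0.8,"roll":0,"claw":0.1},{"x":0,"y":0,"z":0,"roll":0,"claw":0.1}]'
```

```text
clock: 23.3
eef_pos: [0.5399, -0.0071, 0.2182]
eef_rot: [0.392, 0.92, -0.0, -0.0]
force: [0.8, -0.2, -1.2]
finger_gap: 0.0125
clock: 23.5
eef_pos: [0.54, -0.0071, 0.2175]
eef_rot: [0.392, 0.92, 0.0, 0.0]
force: [-0.5, 0.3, 0.0]
finger_gap: 0.0128
```

```bash
python3 -m jog '[{"x":0,"y":0,"z":0.4,"roll":0,"claw":0.1},{"x":0,"y":0,"z":0,"roll":0,"claw":0.1},{"x":0,"y":0,"z":0,"roll":0,"claw":0.25},{"x":0,"y":0,"z":0,"roll":0,"claw":0.4},{"x":0,"y":0,"z":0,"roll":0,"claw":0.4},{"x":0,"y":0,"z":0,"roll":0,"claw":0.4},{"x":0,"y":0,"z":-10,"roll":0,"claw":0.4},{"x":0,"y":0,"z":-25,"roll":0,"claw":0.4},{"x":0,"y":0,"z":-30,"roll":0,"claw":0.4},{"x":0,"y":0,"z":-30,"roll":0,"claw":0.4},{"x":0,"y":0,"z":-10,"roll":0,"claw":0.4},{"x":0,"y":0,"z":0,"roll":0,"claw":0.4}]'
python3 - <<'E'
from h import *
c=knob((.54,-.007),.049,lo=.006); block(); go((.4103,-.2867),.30,44)
E
```

```text
clock: 24.7
eef_pos: [0.5402, -0.0071, 0.3239]
eef_rot: [0.392, 0.92, 0.001, 0.001]
force: [-0.3, 0.8, -1.0]
finger_gap: 0.0342
knob n 459 mean [ 0.5391 -0.0062  0.0488] rect [539.2  -6.8] [16.1 16. ] circ 539.6 -6.7 8.4 ztop 0.0502
block n 18531 z 0.0263 ((570.4793701171875, -40.454498291015625), (79.71549224853516, 235.48304748535156), 44.02858352661133)
felt [319. 163.] 841 z 0.0167 mean [0.5075 0.0243] circ [501.7  30.4] 20.6
felt [312. 214.] 204 z 0.0167 mean [ 0.5305 -0.0069] circ [513.6  10.5] 43.6
felt [298. 283.] 160 z 0.0167 mean [ 0.5615 -0.0566] circ [530.6 -11.9] 71.7
clk 24.8 pos [ 0.5396 -0.0069  0.3216] yaw 43.9 gap 0.034 F [-0.3  0.2  0.2] j7 [-0.24  0.48  0.24  1.91 -0.16  0.77  0.86] shift [-112.  -287.1   21.7] roll -0.1
```

```bash
python3 -m jog '[{"x":-5,"y":-12,"z":0,"roll":0,"claw":0.4},{"x":-10,"y":-26,"z":0,"roll":0,"claw":0.4},{"x":-14,"y":-36,"z":0,"roll":0,"claw":0.4},{"x":-14,"y":-36,"z":0,"roll":0,"claw":0.4},{"x":-14,"y":-36,"z":0,"roll":0,"claw":0.4},{"x":-14,"y":-36,"z":0,"roll":0,"claw":0.4},{"x":-14,"y":-36,"z":5,"roll":0,"claw":0.4},{"x":-12,"y":-31,"z":8,"roll":0,"claw":0.4},{"x":-9,"y":-23,"z":8,"roll":0,"claw":0.4},{"x":-6,"y":-15,"z":0,"roll":0,"claw":0.4},{"x":0,"y":0,"z":0,"roll":0,"claw":0.4},{"x":0,"y":0,"z":0,"roll":0,"claw":0.4}]'
python3 - <<'E'
from h import *
c=knob((.4103,-.2867),.029,lo=.006); go(c,.2025,44)
E
```

```text
clock: 26.0
eef_pos: [0.4101, -0.2868, 0.3004]
eef_rot: [0.392, 0.92, 0.0, -0.001]
force: [0.7, 0.7, 0.0]
finger_gap: 0.0341
knob n 266 mean [ 0.4095 -0.2863  0.0289] rect [ 409.9 -286.5] [11.7 11.9] circ 410.0 -286.7 6.3 ztop 0.0303
clk 26.05 pos [ 0.4106 -0.2862  0.3006] yaw 43.9 gap 0.0345 F [0.7 0.  0.5] j7 [ 0.35  0.46  0.23  2.03 -0.17  0.67  1.46] shift [-0.1 -0.8 98.1] roll -0.1
```

```bash
python3 -m jog '[{"x":0,"y":-0.5,"z":10,"roll":0,"claw":0.4},{"x":0,"y":0,"z":22,"roll":0,"claw":0.4},{"x":0,"y":0,"z":26,"roll":0,"claw":0.4},{"x":0,"y":0,"z":22,"roll":0,"claw":0.4},{"x":0,"y":0,"z":11,"roll":0,"claw":0.4},{"x":0,"y":0,"z":5,"roll":0,"claw":0.4},{"x":0,"y":0,"z":0,"roll":0,"claw":0.4}]'
python3 - <<'E'
from h import *
go((.4100,-.2867),.204,44)
E
```

```text
clock: 26.75
eef_pos: [0.4104, -0.2868, 0.2048]
eef_rot: [0.392, 0.92, 0.0, -0.0]
force: [0.3, 1.4, 0.6]
finger_gap: 0.0343
clk 26.75 pos [ 0.4104 -0.2868  0.2048] yaw 43.9 gap 0.0343 F [0.3 1.4 0.6] j7 [ 0.41  0.62  0.16  2.11 -0.22  0.43  1.51] shift [ 0.3 -0.2  0.8] roll -0.1
```

```bash
python3 -m jog '[{"x":0.3,"y":-0.2,"z":0.8,"roll":0,"claw":0.04},{"x":0,"y":0,"z":0,"roll":0,"claw":0.04},{"x":0,"y":0,"z":0,"roll":0,"claw":0.04},{"x":0,"y":0,"z":0,"roll":0,"claw":0.04},{"x":0,"y":0,"z":0,"roll":0,"claw":0.04},{"x":0,"y":0,"z":0,"roll":0,"claw":0.04}]'
python3 - <<'E'
from h import *
go((.4100,-.2867),.204,44)
E
python3 -m jog '[{"x":0,"y":0,"z":-2,"roll":0,"claw":0.04},{"x":0,"y":0,"z":-5,"roll":0,"claw":0.04},{"x":0,"y":0,"z":-12,"roll":0,"claw":0.04},{"x":0,"y":0,"z":-22,"roll":0,"claw":0.04},{"x":0,"y":0,"z":-30,"roll":0,"claw":0.04},{"x":0,"y":0,"z":-18,"roll":0,"claw":0.04},{"x":0,"y":0,"z":-8,"roll":0,"claw":0.04},{"x":0,"y":0,"z":0,"roll":0,"claw":0.04}]'
python3 - <<'E'
from h import *
go((.508,.0243),.30,44)
cv2.imwrite('pics/w6.png',cam('wrist')['img'][100:400,120:520])
E
```

```text
clock: 27.35
eef_pos: [0.41, -0.287, 0.2044]
eef_rot: [0.392, 0.92, -0.0, 0.0]
force: [-0.3, -0.9, 1.0]
finger_gap: 0.0035
clk 27.35 pos [ 0.41   -0.287   0.2044] yaw 43.9 gap 0.0035 F [-0.3 -0.9  1. ] j7 [ 0.41  0.62  0.16  2.11 -0.22  0.43  1.51] shift [0.2 0.2 0.4] roll -0.1
clock: 28.15
eef_pos: [0.4101, -0.2871, 0.3026]
eef_rot: [0.392, 0.92, -0.0, 0.001]
force: [-0.2, -0.5, -0.2]
finger_gap: 0.0034
clk 28.15 pos [ 0.4101 -0.2871  0.3026] yaw 43.9 gap 0.0034 F [-0.2 -0.5 -0.2] j7 [ 0.35  0.46  0.24  2.03 -0.17  0.67  1.46] shift [156.6 286.4   2.5] roll -0.1
```

View pics/w6.png

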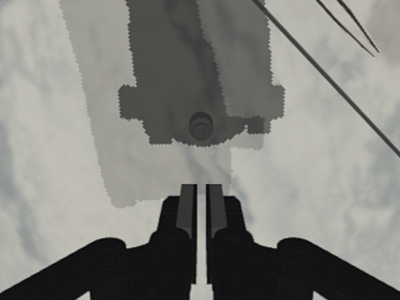

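```bash
python3 - <<'E'
from h import *
c=knob((.4103,-.2867),.029,lo=.006); go(c,.194,44)
E
python3 -m jog '[{"x":0,"y":0,"z":10,"roll":0,"claw":0.4},{"x":0,"y":0,"z":20,"roll":0,"claw":0.4},{"x":0,"y":0,"z":22,"roll":0,"claw":0.4},{"x":0,"y":0,"z":22,"roll":0,"claw":0.4},{"x":0,"y":0,"z":20,"roll":0,"claw":0.4},{"x":0,"y":0,"z":9,"roll":0,"claw":0.4},{"x":0,"y":0,"z":5,"roll":0,"claw":0.4},{"x":0,"y":0,"z":0,"roll":0,"claw":0.4}]'
python3 - <<'E'
from h import *
go((.4100,-.2867),.194,44)
E
```

```text
knob n 265 mean [ 0.4096 -0.2863  0.0289] rect [ 410.  -286.6] [11.8 12.3] circ 409.8 -286.6 6.3 ztop 0.0301
clk 28.25 pos [ 0.4098 -0.2868  0.301 ] yaw 43.9 gap 0.0033 F [ 0.  -0.2 -0. ] j7 [ 0.35  0.46  0.23  2.03 -0.17  0.67  1.46] shift [0.00e+00 1.00e-01 1.07e+02] roll -0.1
clock: 29.05
eef_pos: [0.4097, -0.287, 0.1926]
eef_rot: [0.392, 0.92, 0.0, -0.001]
force: [-0.6, -0.5, 0.4]
finger_gap: 0.0345
clk 29.05 pos [ 0.4097 -0.287   0.1926] yaw 43.9 gap 0.0345 F [-0.6 -0.5  0.4] j7 [ 0.42  0.64  0.15  2.12 -0.23  0.4   1.52] shift [ 0.   0.4 -1.4] roll -0.1
```

```bash
python3 -m jog '[{"x":0,"y":0.3,"z":-2,"roll":0,"claw":0.3},{"x":0,"y":0,"z":0,"roll":0,"claw":0.05},{"x":0,"y":0,"z":0,"roll":0,"claw":0.05},{"x":0,"y":0,"z":0,"roll":0,"claw":0.05},{"x":0,"y":0,"z":0,"roll":0,"claw":0.05},{"x":0,"y":0,"z":0,"roll":0,"claw":0.05}]'
python3 - <<'E'
from h import *
go((.4100,-.2867),.194,44)
E
python3 -m jog '[{"x":0,"y":0,"z":-2,"roll":0,"claw":0.05},{"x":0,"y":0,"z":-5,"roll":0,"claw":0.05},{"x":0,"y":0,"z":-5,"roll":0,"claw":0.05},{"x":0,"y":0,"z":0,"roll":0,"claw":0.05}]'
```

```text
clock: 29.65
eef_pos: [0.4104, -0.287, 0.1963]
eef_rot: [0.392, 0.92, -0.0, 0.001]
force: [-0.5, 0.4, 6.1]
finger_gap: 0.0085
clk 29.65 pos [ 0.4104 -0.287   0.1963] yaw 43.9 gap 0.0085 F [-0.5  0.4  6.1] j7 [ 0.41  0.63  0.15  2.11 -0.23  0.41  1.52] shift [ 0.5 -0.1  2.3] roll -0.1
clock: 30.05
eef_pos: [0.4103, -0.2869, 0.2081]
eef_rot: [0.392, 0.92, -0.0, 0.001]
force: [-0.0, -0.7, -1.1]
finger_gap: 0.0085
```

```bash
python3 -m jog '[{"x":0,"y":0,"z":-12,"roll":0,"claw":0.05},{"x":0,"y":0,"z":-24,"roll":0,"claw":0.05},{"x":0,"y":0,"z":-26,"roll":0,"claw":0.05},{"x":0,"y":0,"z":-18,"roll":0,"claw":0.05},{"x":5,"y":9,"z":-10,"roll":0,"claw":0.05},{"x":10,"y":18,"z":0,"roll":0,"claw":0.05},{"x":15,"y":28,"z":0,"roll":0,"claw":0.05},{"x":18,"y":33,"z":0,"roll":0,"claw":0.05},{"x":18,"y":33,"z":0,"roll":0,"claw":0.05},{"x":18,"y":33,"z":0,"roll":0,"claw":0.05},{"x":18,"y":33,"z":0,"roll":0,"claw":0.05},{"x":18,"y":33,"z":0,"roll":0,"claw":0.05},{"x":15,"y":28,"z":0,"roll":0,"claw":0.05},{"x":11,"y":20,"z":0,"roll":0,"claw":0.05},{"x":7,"y":12,"z":0,"roll":0,"claw":0.05},{"x":3,"y":6,"z":0,"roll":0,"claw":0.05},{"x":0,"y":0,"z":0,"roll":0,"claw":0.05}]'
python3 -m jog '[{"x":0,"y":0,"z":10,"roll":0,"claw":0.05},{"x":0,"y":0,"z":20,"roll":0,"claw":0.05},{"x":0,"y":0,"z":20,"roll":0,"claw":0.05},{"x":0,"y":0,"z":8,"roll":0,"claw":0.05},{"x":0,"y":0,"z":0,"roll":0,"claw":0.05}]'
python3 - <<'E'
from h import *
go((.508,.0243),.2123,44)
b=cam('wrist')['img'][100:400,120:520];a=cam('side')['img'][200:320,260:420]
cv2.imwrite('pics/s7.png',np.hstack([cv2.resize(a,(400,300)),b]))
E
```

```text
clock: 31.75
eef_pos: [0.5081, 0.0242, 0.2972]
eef_rot: [0.391, 0.92, -0.0, -0.0]
force: [1.0, -0.5, -0.5]
finger_gap: 0.0085
clock: 32.25
eef_pos: [0.5076, 0.0228, 0.2381]
eef_rot: [0.393, 0.92, -0.001, -0.001]
force: [0.5, -0.1, 0.6]
finger_gap: 0.0086
clk 32.25 pos [0.5076 0.0228 0.2381] yaw 43.8 gap 0.0086 F [ 0.5 -0.1  0.6] j7 [-0.29  0.57  0.22  2.07 -0.23  0.53  0.87] shift [ 0.8  1.4 25.8] roll -0.2
```

View pics/s7.png

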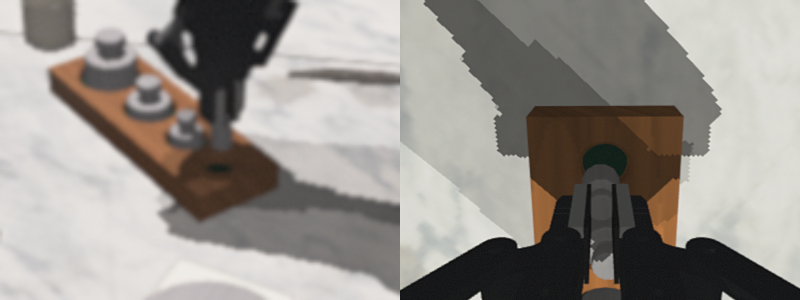

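```bash
python3 -m jog '[{"x":0.5,"y":1.0,"z":5,"roll":0,"claw":0.05},{"x":0,"y":0,"z":8,"roll":0,"claw":0.05},{"x":0,"y":0,"z":6,"roll":0,"claw":0.05},{"x":0,"y":0,"z":4,"roll":0,"claw":0.05},{"x":0,"y":0,"z":2,"roll":0,"claw":0.05},{"x":0,"y":0,"z":0,"roll":0,"claw":0.05}]';python3 -m jog '[{"x":0,"y":0,"z":0.8,"roll":0,"claw":0.05},{"x":0,"y":0,"z":0,"roll":0,"claw":0.05}]'
```

```text
clock: 32.95
eef_pos: [0.5085, 0.0249, 0.214]
eef_rot: [0.392, 0.92, -0.0, -0.0]
force: [-0.2, 0.8, -0.6]
finger_gap: 0.0084
clock: 33.15
eef_pos: [0.5086, 0.0249, 0.2136]
eef_rot: [0.392, 0.92, 0.0, 0.0]
force: [-0.0, 0.4, 0.5]
finger_gap: 0.0088
```

```bash
python3 -m jog '[{"x":0,"y":0,"z":0.8,"roll":0,"claw":0.05},{"x":0,"y":0,"z":0,"roll":0,"claw":0.05}]';python3 -m jog '[{"x":0,"y":0,"z":0.6,"roll":0,"claw":0.05},{"x":0,"y":0,"z":0,"roll":0,"claw":0.05}]'
```

```text
clock: 33.35
eef_pos: [0.5086, 0.0249, 0.2127]
eef_rot: [0.392, 0.92, 0.0, 0.0]
force: [-0.4, -0.5, -1.6]
finger_gap: 0.0088
clock: 33.55
eef_pos: [0.5086, 0.0249, 0.2123]
eef_rot: [0.392, 0.92, 0.0, 0.0]
force: [-0.7, 0.4, 3.4]
finger_gap: 0.0084
```

Contact at the predicted height. Release, retreat and check all four.

```bash
python3 -m jog '[{"x":0,"y":0,"z":0,"roll":0,"claw":0.15},{"x":0,"y":0,"z":0,"roll":0,"claw":0.3},{"x":0,"y":0,"z":0,"roll":0,"claw":0.4},{"x":0,"y":0,"z":0,"roll":0,"claw":0.4},{"x":0,"y":0,"z":-8,"roll":0,"claw":0.4},{"x":0,"y":0,"z":-20,"roll":0,"claw":0.4},{"x":0,"y":0,"z":-30,"roll":0,"claw":0.4},{"x":0,"y":0,"z":-30,"roll":0,"claw":0.4},{"x":0,"y":0,"z":-30,"roll":0,"claw":0.4},{"x":-30,"y":30,"z":0,"roll":0,"claw":0.4},{"x":-30,"y":30,"z":0,"roll":0,"claw":0.4},{"x":-20,"y":20,"z":0,"roll":0,"claw":0.4},{"x":-10,"y":10,"z":0,"roll":0,"claw":0.4},{"x":0,"y":0,"z":0,"roll":0,"claw":0.4},{"x":0,"y":0,"z":0,"roll":0,"claw":0.4}]'
python3 - <<'E'
from h import *
for p,z in(((.6226,-.0944),.068),((.5774,-.0476),.054),((.5392,-.008),.049),((.508,.0243),.045)): 
    try: knob(p,z,lo=.006)
    except Exception as e: print(e)
b=cam('wrist')['img'];a=cam('side')['img'];cv2.imwrite('pics/end.png',np.hstack([cv2.resize(a,(400,300)),cv2.resize(b,(400,300))]))
E
```

```text
clock: 35.05
eef_pos: [0.6352, 0.0223, 0.3301]
eef_rot: [0.392, 0.92, -0.0, -0.0]
force: [0.7, 0.5, 0.5]
finger_gap: 0.0342
knob n 915 mean [ 0.6206 -0.0902  0.0676] rect [621.5 -91.6] [26.7 22.3] circ 621.3 -93.7 14.1 ztop 0.0692
knob n 779 mean [ 0.5784 -0.0437  0.0538] rect [578.5 -44.6] [21.2 21.4] circ 578.4 -45.0 11.2 ztop 0.0552
knob n 525 mean [ 0.5403 -0.0059  0.0487] rect [540.   -6.6] [16.2 16.1] circ 540.0 -6.7 8.4 ztop 0.0503
knob n 339 mean [0.5088 0.0255 0.0449] rect [508.3  25.2] [12.4 12.4] circ 508.2 25.1 6.4 ztop 0.0463
```

View pics/end.png

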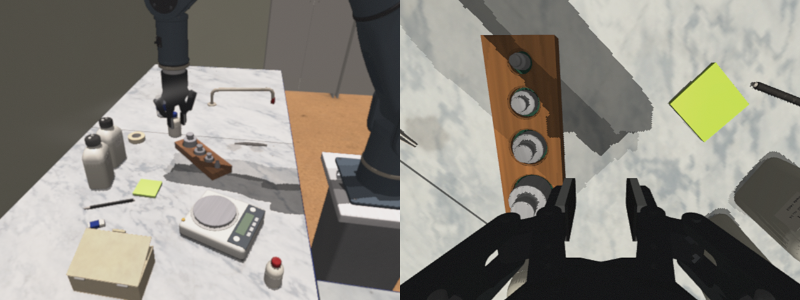

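All four sit at the seated knob-top heights (68, 54, 49, 45 mm), and the arm touches nothing.

```bash
python3 -c "
from workcell import arm
print(arm.finish_job())"
```

```text
the job is handed in; nothing more can be done
None
```

All four weights are in their wells in the wooden block. I moved the 500 g first, off the balance pan, then the 200, 100 and 50 g from the bench. I lowered each by its knob until the force reading showed contact with the felt, then let go. The job was handed in at about 35 s of the 93 s allowed.

- **Seating:** In the last wrist-camera check the knob tops were at 67.6, 53.8, 48.7 and 44.9 mm. Fully down would be 68, 54, 49 and 45 mm. All four looked upright.
- **Centring:** Each weight was within about 3 mm of its well centre, inside the 4 mm clearance. The 200 g is the farthest off, at about 2.8 mm.
- **Bystanders:** I didn't touch the tweezers, notes or bottle, and they look unmoved in the final pictures. I didn't measure their positions again.
- **Failed or disagreed:**
  - The first grip on the 50 g was about 9 mm too high and closed above the knob. The weight stayed upright, and a lower second grip held.
  - The finger opening read 2 to 5 mm smaller than the knob diameters. I trusted the force readings and pictures instead.
  - The first top-camera estimate of the block's position was about 2 mm off the wrist camera's, and I used the wrist camera's.

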